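# Tip out a tumbled lamp housing and hold it down on the depth gauge

## Robot

A 7-joint arm with a two-finger parallel gripper is mounted at the origin on the work surface. World frame = base frame: x ahead of the robot, y to its left, z up, the work surface at z = 0. Lengths are in mm, angles in rad, forces in N, time in s.
With the tool pointing down it reaches from about 400 to 850 mm from the base axis. Payload 4.4 kg.
Tool frame: the origin (TCP) lies between the finger pads; the fingertips stand 25 mm ahead of it and the grasp point (between the pads) lies 6 mm ahead of it (robot.tip_reach is the distance from the TCP to the fingertips, in mm); y points along the fingers, z is the direction in which the jaws open and shut, and the axes are right-handed (so a half turn about y gives the same grasp; the last joint's range is limited). The gripper opens to 94 mm and grips with 3 to 60 N. Pads are 16 mm wide; open, the fingers measure 119 mm over their backs; the gripper's body (75 mm by 177 mm) begins 78 mm behind the grasp point.
Start: joints at [-1.367, 0.628, 0.038, 1.517, -0.027, 0.996, -0.02], TCP at [173.225, 626.507, 230.478] pointing down, gripper open.
Joint ranges: [-3.06, 3.06], [-0.37, 2.12], [-1.25, 1.32], [0.18, 2.47], [-1.1, 4.24], [0.23, 1.98], [-2.94, 2.94]. Speed limits (rad/s): [2.57, 2.57, 3.14, 3.14, 3.14, 3.14, 3.14].

## Interface

Orientations are given as a unit quaternion [w, x, y, z].
In Python, from station import robot gives the robot as it stands.
- The arm moves only by the tool drive_tool, never from a script. Its argument "increments" is a list of rows, each a list of 7 numbers: the shift along the tool's x, y, z in mm, then the turn, a rotation vector about the tool's x, y, z in rad, then the opening, from -1 (shut) to 1 (fully open). In form: [[dx, dy, dz, rx, ry, rz, jaw], ...]. A call has exactly 10 rows; each row is the pose to reach, as a shift and turn from the pose measured when the call began, along the tool's axes at that moment; what a row does not reach only later rows make up. A row lasts 1/10 s, in which the tool goes at most 50 mm and 8.59 degrees, less where a joint would pass 70% of its speed; a pose out of reach is approached as far as the arm can. A call with a gripper value outside its range is refused whole. The fingers move at their own pace and stop on an object; "force" is the grip in N (left out, the last holds). Time passes only in rows, so rows that repeat a pose let the fingers close, or fill a call up. It gives the time, the measured TCP pose, the force and the opening at its end, in the units of the state.
- robot.state(): the state, without advancing time (a new reading comes with each control period).
- robot.camera(name): name is "side" or "top" or "wrist"; returns the picture (480x640x3 uint8, red, green, blue); there is no depth.
- robot.calibration(name): a dict with "vfov" (degrees; the focal length in pixels is half the picture's height over the tangent of half this angle, whatever the lens; pixels are square), "cx", "cy" (the principal point, pixels), "R" (3x3) and "t" (3): a world point X has camera coordinates R X + t; the wrist camera has in their place "mount" (4x4, takes a point from camera to tool coordinates, whose origin is the TCP and whose axes are the tool frame's). Camera axes: x right, y down, z forward; pixel columns grow to the right and rows downward; lengths in mm; the calibration is good to about 2 mm. A picture is of the moment at which its call begins: read the wrist's pose just before it. calibration takes no time and is no camera call.
- robot.job_done(): hands the job in, once; it reports no verdict.
Trained networks look in the newest picture that a camera, given by its name, has taken for a name from the list of things; names that differ only in an ending like _2 or _b are one class to them, and where a whole thing is asked for, a point or a joint stands for the part that bears it (a point fixed in the world has none). Each returns a list of dicts, best first, with "confidence" (0 to 1); they miss things now and then, are a little off and sometimes report something else, mostly with a low value. They report only what shows in the picture. A call takes as long as a camera call.
- robot.boxes_of(camera, query): "bbox" ([left, top, right, bottom] in pixels, round what is visible of it).
- robot.mark_of(camera, query): "point" ([row, column] in pixels: a listed point, or the origin of a listed thing).
The state is a dict: "t": time; "joint_positions": joint angles; "dq": joint speeds; "tau": joint torques, N m; "tool_pos": TCP position; "eef_rot": TCP orientation; "force": force on the tool from outside, world axes, zero at the start; "wrist_torque": the same for the moment, N m; "gripper_width": opening from 0.0 (shut) to 1.0 (fully open).
Only numpy, scipy, OpenCV 4.12 (cv2) and the standard library are available. Lean on these libraries where they do the work, as an engineer would, in place of code of your own. Each camera call takes 0.05 s, during which the arm holds its last target. There are 200 camera calls.

## Task

Tip the four ceramic tumbling chips out of the lamp housing into the black tray, then stand the housing upright on the gauge's sprung plunger and press it straight down until its foot sits firmly on the steel stop ring, without forcing it. Finish while still holding it down against the spring, for the dial to be read; leave the other things on the bench alone.

Things in the scene. Friction and masses are not known exactly. Their poses are not given: they have to be found in the camera images.
- housing: Lamp housing: die-cast aluminium cup, loose, upright at the start; outside a plain cylinder 68 mm in diameter, 58 mm high; 0.18-0.29 kg. Origin: centre of its underside, z out of its mouth. Above: smooth conical cavity 62 mm wide at the mouth, 24 mm at its floor, 42 mm deep; the chips slide out once it is tipped 90 to 110 degrees. Below: recess 54 mm wide, 12 mm deep in a flat foot.
- chip1: One of four alike white ceramic tumbling chips, a plain cylinder 14 mm in diameter and 16 mm long, 10 g, at first inside the housing's cavity. Origin: centre of one end face.
- chip2: Second chip, alike.
- chip3: Third chip, alike.
- chip4: Fourth chip, alike.
- tray: The media tray: an open black plastic box fixed on the bench, 180 (its x) by 220 (its y) mm outside, 50 mm high, walls and floor 5 mm. Origin: centre of its underside, z up.
- gauge: Bench depth gauge, fixed: steel base 200 by 110 mm, 21 mm high, reaching 65 mm to -x and 135 mm to +x of the origin; on it a grey sleeve 72 mm in diameter carries stop ring and plunger; a round dial is centred 98 mm along +x, its top 68 mm above the bench. Origin: on the plunger's axis at bench level, z up.
- stop_ring: The hard stop: flat steel ring on the sleeve, 74 mm outside, 51 mm inside, 8 mm high, round the plunger, on the gauge's axis. Its top face lies 48 mm above the bench. Origin: centre of its underside, 40 mm above the bench.
- plunger (a joint): Travel of the sprung plunger, m: 0 = fully up, grows as it is pressed down. The housing's foot meets the stop ring at 0.012. The spring pushes back with about 5 N at the start and 11 N at 0.012, so the housing's own weight does not press it down.
- plunger_top (a point): Centre of the plunger's flat top. Brass head 46 mm in diameter, 24 mm proud of the stop ring when up (72 mm above the bench), its top edge chamfered 6 mm; it enters the recess under the housing with 4 mm of play all round and bears on the recess's roof.
- tape: Bystander: a roll of masking tape lying flat, 90 mm in diameter, 24 mm high. Origin: centre of its underside.
- reflector: Bystander: a spun aluminium reflector bowl, 110 mm wide at the mouth, 48 mm high. Origin: centre of its underside.
- master: Bystander: the gauge's setting master, a plain steel disc 56 mm in diameter, 18 mm high. Origin: centre of its underside.

How it is judged (in metres and radians):
On the way, in this order (a step that is already met when the one before it is completed fails the run):
1. the housing is tipped well over (angle between housing's own z axis and vertical above 0.9 rad).
2. all four chips are in the tray (x of chip1 in the frame of tray between -0.0875 and 0.0875 m and y of chip1 in the frame of tray between -0.1075 and 0.1075 m and z of each of chip1, chip2, chip3, chip4 in the frame of tray below 0.045 m and x of chip2 in the frame of tray between -0.0875 and 0.0875 m and y of chip2 in the frame of tray between -0.1075 and 0.1075 m and x of chip3 in the frame of tray between -0.0875 and 0.0875 m and y of chip3 in the frame of tray between -0.1075 and 0.1075 m and x of chip4 in the frame of tray between -0.0875 and 0.0875 m and y of chip4 in the frame of tray between -0.1075 and 0.1075 m), for 0.2 s.
At the end, for the whole second after the job is handed in: All four chips lie in the tray; the housing stands upright (within 4 degrees) and centred (within 7 mm) on the gauge, the plunger pressed at least 10.5 mm of its 12, the foot bearing on the stop ring with more than 2 N, at rest, and the gripper is still on it holding it down (all of step 2 and value of joint plunger above 0.0105 m and contact force between housing and stop_ring above 2 N and horizontal distance between housing and gauge below 0.007 m and angle between housing's own z axis and vertical below 0.07 rad and contact force between the fingers and housing above 2 N and linear speed of housing below 0.02 m/s); the arm keeps its last pose, push and grip.
It fails at once if the housing is forced on to the gauge with more than 60 N (contact force between housing and stop_ring above 60 N).
It fails at once if the tape is disturbed (moved more than 30 mm) (distance of tape from where it was at the start of the episode above 0.03 m).
It fails at once if the reflector is disturbed (moved more than 30 mm) (distance of reflector from where it was at the start of the episode above 0.03 m).
It fails at once if the master is disturbed (moved more than 30 mm) (distance of master from where it was at the start of the episode above 0.03 m).
It also fails if it takes over 72 s, if anything falls off the work surface, if the arm or the gripper's body presses on something with over 40 N, if the wrist force passes 120 N, or if a joint passes its speed limit or range.

## Working session

There is one attempt and no reset: what is moved stays moved. The work goes in short steps, Python scripts to look and compute and a tool call to move; the robot and the scene stay as the last step left them, time stands still between calls to the robot, and variables do not carry over. Pictures are saved under pics/ and viewed, about 8 in all and at most 12, crops included, and the job is handed in when it is done.

Besides the shell and the picture viewer there is one more tool, called as a command line: name --pt "numbers of a row" for each row, then --argument value for the rest. drive_tool: Moves the arm, as the interface text tells. Its arguments: {"type":"object","properties":{"increments":{"type":"array"},"force":{"type":"number"}},"required":["increments"]}

```bash
ls; mkdir -p pics
cat > h.py <<'E'
from station import robot
import numpy as np, cv2
from scipy.spatial.transform import Rotation as Ro
def Rq(q): return Ro.from_quat([q[1],q[2],q[3],q[0]])
def cam(name):
    c=robot.calibration(name); f=240/np.tan(np.radians(c['vfov'])/2)
    if 'mount' in c:
        s=robot.state(); M=np.array(c['mount']); Rt=Rq(s['eef_rot']).as_matrix()
        Rwc=Rt@M[:3,:3]; o=Rt@M[:3,3]+np.array(s['tool_pos'])
    else:
        Rwc=np.array(c['R']).T; o=-Rwc@np.array(c['t'])
    return f,c['cx'],c['cy'],Rwc,o
def onplane(C,u,v,z):
    f,cx,cy,R,o=C; d=R@np.array([(u-cx)/f,(v-cy)/f,1]); return o+d*(z-o[2])/d[2]
def proj(C,X):
    f,cx,cy,R,o=C; p=R.T@(np.array(X)-o); return f*p[0]/p[2]+cx,f*p[1]/p[2]+cy
def snap(name,fn):
    C=cam(name); im=robot.camera(name); cv2.imwrite('pics/'+fn,cv2.cvtColor(np.asarray(im),cv2.COLOR_RGB2BGR)); return C
E
python3 - <<'E'
from h import *
s=robot.state(); print(s); print(Rq(s['eef_rot']).as_matrix().round(3))
for n in ['top','side']:
    C=snap(n,n+'0.png'); print(n,C[4].round(0),C[3].round(2))
    for q,z in [('housing',0),('chip1',20),('tray',0),('gauge',0),('stop_ring',40),('plunger_top',72),('tape',0),('reflector',0),('master',0)]:
        for m in robot.mark_of(n,q)[:1 if q!='chip1' else 4]:
            r,c=m['point']; print(q,round(m['confidence'],2),np.round([c,r]),onplane(C,c,r,z).round(0)[:2])
E
python3 -c "
import cv2,numpy as np
a=cv2.imread('pics/top0.png');b=cv2.imread('pics/side0.png')"
```

```text
pics
{'t': 0.0, 'joint_positions': array([-1.3667626 ,  0.6293209 ,  0.03844969,  1.51832834, -0.02696687,
        0.99632462, -0.02001011]), 'dq': array([ 0.00028219,  0.00143532,  0.00038626, -0.00063655,  0.0006465 ,
        0.00071379, -0.00104206]), 'tau': array([-4.04892280e-04, -5.49740803e+01,  1.14362128e+00, -1.86635363e+01,
       -5.20918448e-02,  2.37913232e-02,  1.68548777e-04]), 'tool_pos': array([173.09329261, 625.89513307, 229.58328581]), 'eef_rot': array([-0.70002574,  0.70133582, -0.09517983,  0.09504123]), 'force': array([ 0.22742885,  0.13646226, -0.69235479]), 'wrist_torque': array([ 0.01255132, -0.03461053,  0.07140854]), 'gripper_width': 0.9995369736733344}
[[ 0.964 -0.     0.267]
 [-0.267 -0.002  0.964]
 [ 0.    -1.    -0.002]]
top [437. -11. 763.] [[-0.02 -0.98  0.17]
 [-1.    0.02  0.04]
 [-0.05 -0.17 -0.98]]
chip1 0.65 [345. 291.] [473. -25.]
chip1 0.62 [341. 298.] [462. -18.]
chip1 0.53 [155. 297.] [470. 291.]
chip1 0.52 [352. 304.] [453. -36.]
tray 0.68 [504. 296.] [ 462. -286.]
gauge 0.63 [169. 298.] [469. 274.]
stop_ring 0.68 [168. 296.] [470. 261.]
plunger_top 0.6 [150. 301.] [462. 278.]
tape 0.61 [229. 177.] [679. 175.]
reflector 0.6 [429. 157.] [ 705. -178.]
master 0.89 [319. 161.] [704.  14.]
side [548. 667. 748.] [[-1.    0.    0.01]
 [-0.01  0.71 -0.7 ]
 [-0.01 -0.7  -0.71]]
housing 0.92 [358. 254.] [467. -28.]
chip1 0.61 [363. 240.] [455. -56.]
chip1 0.46 [357. 246.] [469. -35.]
tray 0.69 [359. 182.] [ 449. -291.]
gauge 0.77 [367. 381.] [468. 278.]
stop_ring 0.73 [367. 371.] [471. 280.]
plunger_top 0.92 [367. 362.] [472. 282.]
tape 0.66 [251. 331.] [684. 175.]
reflector 0.86 [259. 212.] [ 703. -172.]
master 0.85 [250. 269.] [704.  14.]
```

View pics/top0.png

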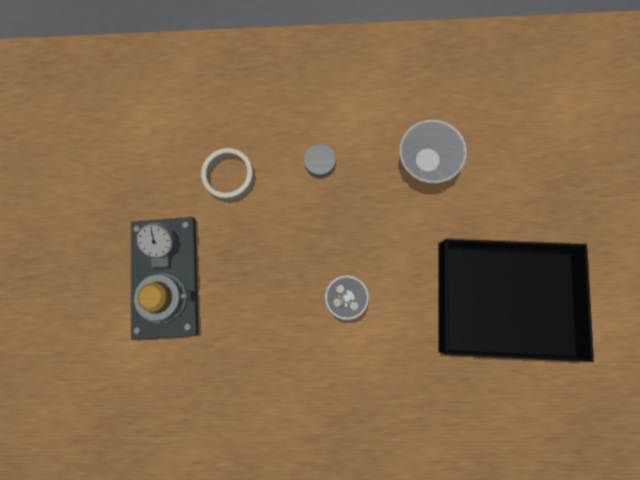

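View pics/side0.png

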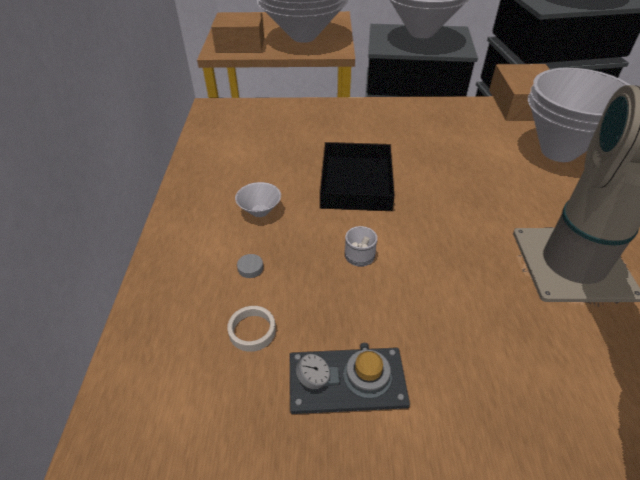

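Top: housing mouth at (347,298), tray centre at (515,300), gauge plunger at (152,297), with dial toward +x. The side view agrees (housing at (360,246), plunger at (368,368)). My plan is to grasp with the tool tilted about 50° from vertical and the jaws tangential. A half turn about the tool axis then tips the cup about 100°, with its mouth outward.

```bash
cat >> h.py <<'E'
def pose(G,az,a,sgn=1,back=0):
    """grasp point G, tool azimuth az, tilt a from straight down, jaw axis horizontal (sgn=1: z to +tangential)"""
    y=np.array([np.cos(az)*np.sin(a),np.sin(az)*np.sin(a),-np.cos(a)])
    z=sgn*np.array([-np.sin(az),np.cos(az),0]); x=np.cross(y,z)
    return np.array(G)-(6+back)*y, np.column_stack([x,y,z])
def rel(p,R):
    s=robot.state(); R0=Rq(s['eef_rot']).as_matrix()
    d=R0.T@(p-np.array(s['tool_pos'])); r=Ro.from_matrix(R0.T@R).as_rotvec()
    print('rel',d.round(1),r.round(3),'t',round(s['t'],2)); return d,r
E
python3 - <<'E'
from h import *
C=cam('top'); S=cam('side')
print(onplane(C,347,298,58),onplane(S,361,239,58),onplane(C,152,297,72),onplane(S,368,358,72))
print('tray corners', [onplane(C,u,v,50).round(0)[:2] for u,v in [(438,239),(588,242),(592,360),(438,353)]])
H=np.array([465,-29,38]); az=np.arctan2(H[1],H[0])
p,R=pose(H,az,0.9,1,back=110); print(p); rel(p,R)
E
```

```text
[460.99383977 -26.75406366  58.        ] [463.62695822 -19.45188701  58.        ] [467.52058906 274.25557249  72.        ] [470.77543613 273.67219033  72.        ]
tray corners [array([ 551., -173.]), array([ 541., -404.]), array([ 363., -389.]), array([ 376., -162.])]
[374.31027467 -23.34408165 110.10675632]
rel [ 367.   120.4 -572.7] [ 0.093 -0.193 -0.897] t 1.0
```

drive_tool --pt "405 60 -565 0.093 -0.193 -0.9 1" --pt "405 60 -565 0.093 -0.193 -0.9 1" --pt "405 60 -565 0.093 -0.193 -0.9 1" --pt "405 60 -565 0.093 -0.193 -0.9 1" --pt "405 60 -565 0.093 -0.193 -0.9 1" --pt "405 60 -565 0.093 -0.193 -0.9 1" --pt "405 60 -565 0.093 -0.193 -0.9 1" --pt "405 60 -565 0.093 -0.193 -0.9 1" --pt "405 60 -565 0.093 -0.193 -0.9 1" --pt "405 60 -565 0.093 -0.193 -0.9 1" --force 40

```text
t: 2.0
tool_pos: [291.2, 277.8, 156.6]
eef_rot: [-0.524, 0.726, 0.314, 0.316]
force: [0.0, -0.7, -1.1]
gripper_width: 0.999
```

Run:
```python
from h import *
s=robot.state(); print(s['joint_positions'].round(2),s['tool_pos'].round(0))
H=np.array([463,-27,98]); az=np.arctan2(H[1],H[0])
p,R=pose(H,az,0.9,1,back=60); print(p); rel(p,R)
```

```text
[-1.61  0.78  0.    2.43  1.27  0.95 -1.34] [291. 278. 157.]
[411.3881072  -23.99023519 139.02625791]
rel [  20.6  181.  -269.5] [0.213 0.158 0.041] t 2.0
```

drive_tool --pt "20 170 -270 0.213 0.158 0.041 1" --pt "20 170 -270 0.213 0.158 0.041 1" --pt "20 170 -270 0.213 0.158 0.041 1" --pt "20 170 -270 0.213 0.158 0.041 1" --pt "20 170 -270 0.213 0.158 0.041 1" --pt "20 170 -270 0.213 0.158 0.041 1" --pt "20 170 -270 0.213 0.158 0.041 1" --pt "20 170 -270 0.213 0.158 0.041 1" --pt "20 170 -270 0.213 0.158 0.041 1" --pt "20 170 -270 0.213 0.158 0.041 1"

```text
t: 3.0
tool_pos: [441.4, 267.4, 163.9]
eef_rot: [-0.617, 0.661, 0.276, 0.327]
force: [-0.7, -0.4, 0.9]
gripper_width: 0.999
```

Run:
```python
from h import *
s=robot.state(); print(s['joint_positions'].round(2),s['tool_pos'].round(0))
C=snap('wrist','w1.png')
for q in ['housing','chip1']:
  for m in robot.mark_of('wrist',q)[:2]:
    r,c=m['point']; print(q,m['confidence'],c,r,onplane(C,c,r,0))
print(robot.boxes_of('wrist','housing')[:1])
H=np.array([463,-27,98]); az=np.arctan2(H[1],H[0])
p,R=pose(H,az,0.9,1,back=60); print(p); rel(p,R)
```

```text
[-0.39  1.05 -1.25  2.47  1.69  1.83 -1.28] [441. 267. 164.]
[]
[411.3881072  -23.99023519 139.02625791]
rel [ -25.8   19.  -292.5] [ 0.042 -0.001 -0.018] t 3.2
```

```bash
cat > data.py <<'E'
D=[([-1.3667626,0.6293209,0.03844969,1.51832834,-0.02696687,0.99632462,-0.02001011],[173.093,625.895,229.583],[-0.70002574,0.70133582,-0.09517983,0.09504123])]
E
python3 - <<'E'
from h import *
from data import D
import itertools
s=robot.state(); D.append((s['joint_positions'],s['tool_pos'],s['eef_rot']))
print(repr((s['joint_positions'].tolist(),s['tool_pos'].tolist(),s['eef_rot'].tolist())))
D.append(([-1.61,.78,0,2.43,1.27,.95,-1.34],[291.2,277.8,156.6],[-0.524,0.726,0.314,0.316]))
axes='zyzyzyz'
def f(q,sg): 
    R=Ro.identity()
    for a,x,g in zip(axes,q,sg): R=R*Ro.from_euler(a,g*x)
    return R
res=[]
for sg in itertools.product([1,-1],repeat=7):
    if sg[1]<0: continue
    for b in np.arange(0,360,15):
        B=Ro.from_euler('z',b,degrees=True)
        T=[(B*f(q,sg)).inv()*Rq(e) for q,_,e in D]
        res.append((max((T[0].inv()*T[k]).magnitude() for k in (1,2)),sg,b,T[0].as_matrix().round(2).tolist()))
res.sort(key=lambda r:r[0])
for r in res[:6]: print(r)
E
```

```text
([-0.39333809353707405, 1.050969144118973, -1.2460330398164177, 2.4659334340858337, 1.6880890104860633, 1.8297455617886484, -1.2888793968174963], [439.97268720074305, 267.8593267982888, 163.52670328473593], [-0.6168753644601792, 0.6609150779262414, 0.27561487937431833, 0.3266381526388969])
(0.006021101079291871, (-1, 1, -1, 1, -1, 1, -1), np.int64(0), [[-0.0, -0.0, -1.0], [-1.0, 0.0, 0.0], [0.0, 1.0, -0.0]])
(0.2423875916755586, (-1, 1, -1, 1, -1, 1, -1), np.int64(345), [[-0.26, -0.0, -0.97], [-0.97, -0.0, 0.26], [-0.0, 1.0, 0.0]])
(0.24581774173176985, (-1, 1, -1, 1, -1, 1, -1), np.int64(15), [[0.26, -0.0, -0.97], [-0.97, 0.0, -0.26], [0.0, 1.0, 0.0]])
(0.48313308856617626, (-1, 1, -1, 1, -1, 1, -1), np.int64(330), [[-0.5, -0.0, -0.87], [-0.87, -0.0, 0.5], [-0.0, 1.0, 0.0]])
(0.48649408058202726, (-1, 1, -1, 1, -1, 1, -1), np.int64(30), [[0.5, -0.0, -0.87], [-0.87, 0.0, -0.5], [0.0, 1.0, 0.0]])
(0.48739316793582416, (1, 1, 1, 1, 1, 1, 1), np.int64(315), [[0.24, -0.0, 0.97], [0.97, 0.0, -0.24], [0.0, 1.0, 0.0]])
```

```bash
cat >> data.py <<'E'
D.append(([-0.39333809353707405, 1.050969144118973, -1.2460330398164177, 2.4659334340858337, 1.6880890104860633, 1.8297455617886484, -1.2888793968174963], [439.97268720074305, 267.8593267982888, 163.52670328473593], [-0.6168753644601792, 0.6609150779262414, 0.27561487937431833, 0.3266381526388969]))
D.append(([-1.61,.78,0,2.43,1.27,.95,-1.34],[291.2,277.8,156.6],[-0.524,0.726,0.314,0.316]))
E
python3 - <<'E'
from h import *
from data import D
sg=[-1,1,-1,1,-1,1,-1]
A=[];b=[]
for q,p,e in D:
    R=Ro.identity(); Fs=[]
    for a,x,g in zip('zyzyzyz',q,sg): R=R*Ro.from_euler(a,g*x); Fs.append(R.as_matrix())
    # unknowns: d1 z0 ; L1 (frame3 z), a3 (frame3 x); frame4 x (a4) ; L2 (frame5 z); a5 frame5 x; T (frame6 z), a6 (frame6 x)
    cols=[np.array([0,0,1.]),Fs[2][:,2],Fs[2][:,0],Fs[3][:,0],Fs[4][:,2],Fs[5][:,2],Fs[5][:,0]]
    w=0.2 if len(str(q[0]))<6 else 1
    A.append(w*np.column_stack(cols)); b.append(w*np.array(p))
A=np.vstack(A);b=np.hstack(b)
for use in ([0,1,4,5],[0,1,4,5,6],[0,1,2,3,4,5],[0,1,2,3,4,5,6]):
    x,*_=np.linalg.lstsq(A[:,use],b,rcond=None); print(use,x.round(1),(A[:,use]@x-b).round(1),np.linalg.svd(A[:,use])[1].round(2))
E
```

```text
[0, 1, 4, 5] [320.9 566.  372.8 351.6] [-28.5   2.6  -5.9  -0.2  11.3   6.   -5.8   1.3  -0.7] [2.25 1.35 1.11 0.23]
[0, 1, 4, 5, 6] [394.6 524.2 337.  405.5 -59.4] [-26.2   6.9  -0.4   0.2  -0.3   0.5  -3.8  -5.6  -0.6] [2.37 1.72 1.22 0.36 0.12]
[0, 1, 2, 3, 4, 5] [341.3 559.4 -32.  -13.9 404.2 374.9] [-27.7   6.6  -0.6   0.    0.4   1.   -2.   -2.9  -2.1] [2.47 1.97 1.35 0.51 0.42 0.1 ]
[0, 1, 2, 3, 4, 5, 6] [ 475.6  467.8   46.3   14.4  242.4  453.  -141.9] [-24.4   5.9  -0.5   0.4   1.7   0.3  -5.4  -9.3   1.2] [2.59 2.2  1.41 0.69 0.51 0.1  0.03]
```

Run:
```python
from h import *
# tool down, tool z radial outward
az=np.arctan2(230,560); y=np.array([0,0,-1.]); z=np.array([np.cos(az),np.sin(az),0]); R=np.column_stack([np.cross(y,z),y,z])
rel(np.array([560,230,290]),R)
```

```text
rel [175.3  15.  -29.9] [-0.458  1.026  0.805] t 3.2
```

drive_tool --pt "90 0 -10 -0.1 0.2 0.15 1" --pt "175 15 -30 -0.458 1.026 0.805 1" --pt "175 15 -30 -0.458 1.026 0.805 1" --pt "175 15 -30 -0.458 1.026 0.805 1" --pt "175 15 -30 -0.458 1.026 0.805 1" --pt "175 15 -30 -0.458 1.026 0.805 1" --pt "175 15 -30 -0.458 1.026 0.805 1" --pt "175 15 -30 -0.458 1.026 0.805 1" --pt "175 15 -30 -0.458 1.026 0.805 1" --pt "175 15 -30 -0.458 1.026 0.805 1"

```text
t: 4.2
tool_pos: [560.6, 230.7, 289.1]
eef_rot: [0.586, -0.586, 0.397, -0.394]
force: [0.0, -0.9, -0.9]
gripper_width: 0.996
```

```bash
cat > fit.py <<'E'
from h import *
import json,os
from data import D
F='data.json'; X=json.load(open(F)) if os.path.exists(F) else []
s=robot.state(); X.append([s['joint_positions'].tolist(),s['tool_pos'].tolist(),s['eef_rot'].tolist()]); json.dump(X,open(F,'w'))
sg=[-1,1,-1,1,-1,1,-1]
def cols(q):
    R=Ro.identity(); M=[]
    for a,x,g in zip('zyzyzyz',q,sg): R=R*Ro.from_euler(a,g*x); M.append(R.as_matrix())
    return np.column_stack([np.array([0,0,1.]),M[0][:,1],M[2][:,2],M[2][:,0],M[2][:,1],M[4][:,2],M[4][:,0],M[4][:,1],M[5][:,2],M[5][:,0],M[3][:,0]]),R
TR=np.array([[0,0,-1],[-1,0,0],[0,1,0.]])
def fit():
    A=[];b=[]
    for q,p,e in D+X:
        w=0.2 if len(str(q[0]))<6 else 1
        A.append(w*cols(q)[0]); b.append(w*np.array(p))
    A=np.vstack(A);b=np.hstack(b); prior=np.array([365,20,400,0,0,390,0,0,300,50,0.]); l=0.02
    A2=np.vstack([A,l*np.eye(11)]); b2=np.hstack([b,l*prior])
    x=np.linalg.lstsq(A2,b2,rcond=None)[0]; return x,(A@x-b)
x,r=fit()
if __name__=='__main__': print(s['joint_positions'].round(2),s['tool_pos'].round(0)); print(x.round(0)); print(r.round(1))
E
python3 fit.py
```

```text
[ 0.2   0.76 -1.2   1.55  0.72  1.33 -0.69] [561. 231. 289.]
[339. -11. 558.  -0. -17. 385.   0.   1. 352.   2.  -2.]
[-0.  -0.1  0.1 -0.  -0.   0.   0.3  0.3 -0.4  0.   0.1 -0. ]
```

```bash
cat > ik.py <<'E'
from fit import *
from scipy.optimize import least_squares
lo=np.array([-3.06,-.37,-1.25,.18,-1.1,.23,-2.94])+.05; hi=np.array([3.06,2.12,1.32,2.47,4.24,1.98,2.94])-.05
def fk(q): C,R=cols(q); return C@x,R.as_matrix()@TR
def ik(p,R,q0):
    f=lambda q:(lambda P,M:np.r_[(P-p)/100,Ro.from_matrix(M.T@R).as_rotvec()*2,0.003*(q-q0)])(*fk(q))
    r=least_squares(f,np.clip(q0,lo+.01,hi-.01),bounds=(lo,hi),max_nfev=60)
    P,M=fk(r.x); return r.x,np.linalg.norm(P-p),np.linalg.norm(Ro.from_matrix(M.T@R).as_rotvec())
def ikn(p,R,seeds):
    best=None
    for q0 in seeds:
        q,ep,er=ik(p,R,q0)
        if ep<2 and er<.02: return q
    return None
rng=np.random.default_rng(0)
E
cat > s.py <<'E'
from ik import *
q0=np.array(robot.state()['joint_positions'])
seeds=[np.array([az,j2,0,1.8,j5,1.2,j7]) for az in (0.06,) for j2 in (.5,) for j5,j7 in ((0,1.57),(0,-1.57),(1.5,0),(3.1,1.5),(3.1,-1.5))]
H=np.array([463,-27,38]);az0=np.arctan2(H[1],H[0])
for a in (0.,.3,.6,.75,.9):
  for da in (0,1,-1,2,-2,3.14):
    if a==0 and abs(da)>1.1: continue
    for sgn in (1,-1):
        out=[]
        for G,bk in ((H,0),(H,100),(H+[0,0,120],0)):
            p,R=pose(G,az0+da,a,sgn,bk); q=ikn(p,R,seeds); out.append(q)
        if out[0] is not None: print(a,da,sgn,[None if q is None else q.round(2).tolist() for q in out])
E
time python3 s.py
```

```text
0.0 0 1 [[0.03, 0.7, -0.04, 2.17, 0.1, 0.28, 1.41], [0.0, 0.5, -0.0, 2.11, 0.0, 0.53, 1.51], [0.0, 0.47, -0.01, 2.09, 0.01, 0.58, 1.5]]
0.0 0 -1 [[-0.4, 0.8, 0.61, 2.18, -1.05, 0.49, -0.58], [-0.52, 0.63, 0.78, 2.12, -0.73, 0.68, -0.86], [-0.58, 0.63, 0.89, 2.11, -0.74, 0.75, -0.84]]
0.0 1 1 [[0.15, 0.71, -0.23, 2.16, 0.48, 0.32, 2.03], [0.22, 0.52, -0.32, 2.1, 0.3, 0.56, 2.2], [0.23, 0.48, -0.32, 2.08, 0.26, 0.61, 2.24]]
0.0 1 -1 [[-0.31, 0.76, 0.47, 2.18, -0.9, 0.41, 0.27], [-0.36, 0.56, 0.52, 2.12, -0.49, 0.58, -0.11], [-0.48, 0.56, 0.7, 2.1, -0.59, 0.67, -0.01]]
0.0 -1 1 [[-0.15, 0.71, 0.22, 2.17, -0.49, 0.3, 1.01], [-0.23, 0.53, 0.32, 2.11, -0.31, 0.55, 0.83], [-0.23, 0.49, 0.32, 2.1, -0.27, 0.6, 0.79]]
0.0 -1 -1 [[0.34, 0.75, -0.51, 2.16, 0.87, 0.45, 2.79], [0.58, 0.64, -0.86, 2.09, 0.73, 0.74, 2.89], [0.63, 0.63, -0.95, 2.07, 0.73, 0.81, 2.89]]
0.3 0 1 [[0.7, 1.04, -1.2, 2.42, 1.8, 0.99, -0.26], None, [0.38, 0.42, -0.54, 2.35, 1.16, 0.28, 0.31]]
0.3 1 1 [[0.72, 0.84, -0.77, 2.28, 1.42, 0.28, 1.29], [0.78, 0.57, -0.72, 2.25, 0.32, 0.31, 2.39], [0.72, 0.53, -0.72, 2.21, 0.22, 0.
[... 4988 characters left out ...]
 1.52, -0.55, 1.42, 1.21], [0.48, 0.86, -0.09, 1.7, -0.55, 1.32, 1.12]]
0.9 -2 1 [[-0.88, 1.3, 0.9, 1.71, -0.24, 1.06, -0.5], [-0.9, 1.21, 0.87, 1.53, -0.15, 1.3, -0.6], [-0.85, 1.04, 0.82, 1.72, 0.02, 1.19, -0.63]]
0.9 -2 -1 [[-0.38, 1.06, -0.03, 1.69, 0.57, 1.24, 1.81], [-0.44, 1.01, -0.06, 1.51, 0.51, 1.45, 1.88], [-0.36, 0.86, -0.07, 1.7, 0.56, 1.41, 1.89]]
0.9 3.14 1 [[-0.31, 1.29, 0.73, 1.35, -0.5, 1.66, -1.1], [-0.23, 1.28, 0.7, 1.05, -0.46, 1.9, -1.2], [-0.33, 1.12, 0.76, 1.36, -0.4, 1.79, -1.11]]
0.9 3.14 -1 [[0.02, 1.16, -0.01, 1.33, -0.03, 1.55, 1.54], [0.02, 1.18, 0.0, 1.04, -0.03, 1.82, 1.54], [0.02, 0.99, -0.0, 1.35, -0.03, 1.7, 1.54]]
real	0m43.818s
user	0m44.162s
sys	0m0.116s
```

```bash
cat > s2.py <<'E'
from ik import *
def go(n,G,a,sgn,bk=0,da=np.pi):
    az=np.arctan2(G[1],G[0])
    p,R=pose(G,az+da,a,sgn,bk)
    q=ikn(p,R,[np.array([-az,1.1,0,1.4,0,1.6,-1.55*sgn])]); print(n,a,p.round(0),None if q is None else q.round(2))
for a in (.8,.9):
  go('grasp',np.array([463,-27,38.]),a,-1)
  go('stand',np.array([463,-27,38.]),a,-1,100)
  go('lift',np.array([463,-27,158.]),a,-1)
  T=np.array([480,-299,125.]);go('preptray',T+[0,0,40],a,-1); go('pour',T,a,1); go('pour+',T,a+.1,1)
  K=np.array([469,274,72+34.]);go('gaugeup',K+[0,0,70],a,-1);go('gauge',K-[0,0,12+12],a,-1)
E
python3 s2.py
python3 - <<'E'
from h import *
H=np.array([463,-27,38.]); az=np.arctan2(H[1],H[0])
rel(*pose(H+[0,0,60],az+np.pi,.9,-1,110))
E
```

```text
grasp 0.8 [467. -27.  42.] [ 0.03  1.09 -0.02  1.42 -0.02  1.43  1.53]
stand 0.8 [539. -31. 112.] [ 0.03  1.09 -0.01  1.17 -0.02  1.69  1.54]
lift 0.8 [467. -27. 162.] [ 0.03  0.93 -0.02  1.42 -0.02  1.6   1.53]
preptray 0.8 [ 484. -301.  169.] [ 0.53  1.07 -0.01  1.02 -0.02  1.84  1.54]
pour 0.8 [ 484. -301.  129.] [ 0.52  1.12  0.    1.04 -0.03  1.79 -1.6 ]
pour+ 0.9 [ 484. -301.  129.] [ 0.52  1.19  0.01  0.93 -0.03  1.92 -1.6 ]
gaugeup 0.8 [473. 276. 180.] [-0.56  1.02 -0.01  1.12 -0.02  1.8   1.54]
gauge 0.8 [473. 276.  86.] [-0.56  1.13 -0.01  1.14 -0.02  1.67  1.54]
grasp 0.9 [468. -27.  42.] [ 0.03  1.16 -0.02  1.33 -0.02  1.55  1.54]
stand 0.9 [546. -32. 104.] [ 0.03  1.18 -0.01  1.04 -0.02  1.82  1.54]
lift 0.9 [468. -27. 162.] [ 0.03  0.99 -0.01  1.35 -0.02  1.7   1.53]
preptray 0.9 [ 484. -301.  169.] None
pour 0.9 [ 484. -301.  129.] [ 0.52  1.19  0.01  0.93 -0.03  1.92 -1.6 ]
pour+ 1.0 [ 484. -302.  128.] None
gaugeup 0.9 [473. 276. 180.] [-0.56  1.09 -0.01  1.03 -0.03  1.92  1.54]
gauge 0.9 [473. 276.  86.] [-0.56  1.2  -0.01  1.03 -0.02  1.81  1.54]
rel [ 241.7  118.3 -104.7] [-0.506 -1.047  0.795] t 4.2
```

drive_tool --pt "242 100 -105 -0.506 -1.047 0.795 1" --pt "242 100 -105 -0.506 -1.047 0.795 1" --pt "242 100 -105 -0.506 -1.047 0.795 1" --pt "242 100 -105 -0.506 -1.047 0.795 1" --pt "242 100 -105 -0.506 -1.047 0.795 1" --pt "242 100 -105 -0.506 -1.047 0.795 1" --pt "242 100 -105 -0.506 -1.047 0.795 1" --pt "242 100 -105 -0.506 -1.047 0.795 1" --pt "242 100 -105 -0.506 -1.047 0.795 1" --pt "242 100 -105 -0.506 -1.047 0.795 1"

```text
t: 5.2
tool_pos: [547.9, -28.3, 179.7]
eef_rot: [0.643, -0.633, 0.34, 0.266]
force: [0.2, 0.3, -1.1]
gripper_width: 0.999
```

```bash
python3 fit.py
python3 - <<'E'
from h import *
C=snap('wrist','w1.png')
for q in ['housing','chip1']:
  for m in robot.mark_of('wrist',q)[:2]:
    r,c=m['point']; print(q,m['confidence'],c,r,onplane(C,c,r,0))
b=robot.boxes_of('wrist','housing')[:1]; print(b)
H=np.array([463,-27,38.]); az=np.arctan2(H[1],H[0])
rel(*pose(H,az+np.pi,.85,-1,70)); rel(*pose(H,az+np.pi,.85,-1,0))
E
```

```text
[ 0.28  1.15 -0.68  1.02  0.32  1.98  1.11] [548. -28. 180.]
[337. -12. 559.  -0. -16. 383.   1.  -0. 351.   0.  -0.]
[ 0.1 -0.2 -0.   0.  -0.1 -0.1 -0.1  0.5 -0.3  0.   0.   0.   0.   0.
  0.   0.   0.   0.  -0.   0.1  0.1]
housing 0.74 324.0 313.8 [464.16141202 -22.9941448    0.        ]
chip1 0.72 329.0 310.0 [460.87962108 -18.01412357   0.        ]
chip1 0.71 321.5 291.4 [440.6554594  -22.91063755   0.        ]
[{'bbox': [277.2, 248.0, 360.7, 343.2], 'confidence': 0.82}]
rel [54.5 81.  -0.9] [-0.01  -0.057 -0.031] t 5.4
rel [ 56.7 151.   -1.5] [-0.01  -0.057 -0.031] t 5.4
```

View pics/w1.png

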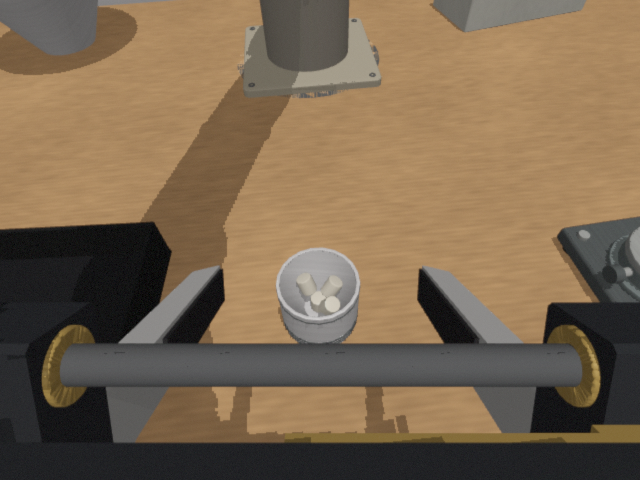

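Run:
```python
from h import *
C=cam('wrist'); print(onplane(C,318.5,286,58))
H=np.array([463,-24,38.]); az=np.arctan2(H[1],H[0])
rel(*pose(H,az+np.pi,.85,-1,70)); rel(*pose(H,az+np.pi,.85,-1,0))
```

```text
[468.21026614 -27.5291034   58.        ]
rel [54.2 81.2  2.5] [-0.015 -0.061 -0.032] t 5.4
rel [ 56.4 151.2   1.5] [-0.015 -0.061 -0.032] t 5.4
```

drive_tool --pt "27 40 0 -0.012 -0.06 -0.03 1" --pt "54 81 0.5 -0.012 -0.06 -0.03 1" --pt "54 81 0.5 -0.012 -0.06 -0.03 1" --pt "55 105 0.5 -0.012 -0.06 -0.03 1" --pt "55 125 0.3 -0.012 -0.06 -0.03 1" --pt "56 140 0 -0.012 -0.06 -0.03 1" --pt "56 150 0 -0.012 -0.06 -0.03 1" --pt "56 150 0 -0.012 -0.06 -0.03 1" --pt "56 150 0 -0.012 -0.06 -0.03 1" --pt "56 150 0 -0.012 -0.06 -0.03 1"

```text
t: 6.4
tool_pos: [469.2, -25.4, 43.9]
eef_rot: [0.653, -0.635, 0.309, 0.274]
force: [-0.4, -0.3, 0.1]
gripper_width: 0.999
```

```bash
python3 fit.py
python3 - <<'E'
from h import *
C=snap('wrist','w2.png'); print(robot.state()['force'].round(1))
H=np.array([464,-26,38.]); az=np.arctan2(H[1],H[0])
rel(*pose(H,az+np.pi,.85,-1,0))
for m in robot.mark_of('wrist','housing')[:1]: print(m,onplane(C,m['point'][1],m['point'][0],0))
E
```

```text
[ 0.35  1.22 -0.68  1.37  0.41  1.61  1.09] [469. -25.  44.]
[337. -12. 559.   0. -16. 383.   1.  -0. 350.   0.  -0.]
[ 0.1 -0.1  0.   0.  -0.  -0.1 -0.2  0.5 -0.3  0.   0.  -0.   0.   0.
 -0.   0.   0.  -0.   0.1  0.1  0.1 -0.1  0.   0.1]
[-0.1 -0.1  0.3]
rel [ 1.   1.5 -0.8] [-0.001  0.002  0.   ] t 6.45
{'point': [330.9, 318.9], 'confidence': 0.78} [463.92527213 -26.43137892   0.        ]
```

View pics/w2.png

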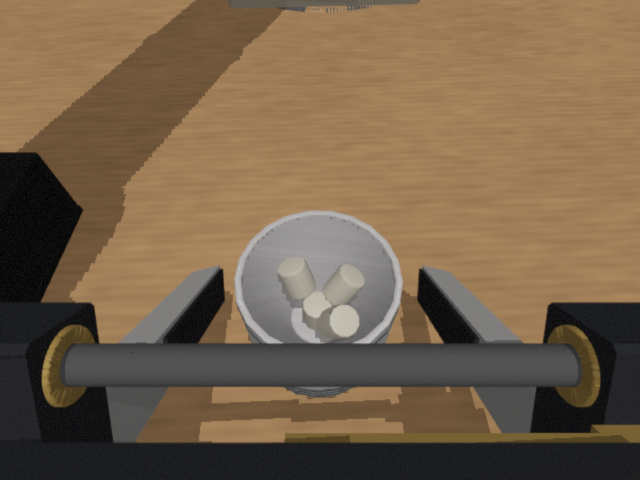

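Housing mouth centre is at about (319,285), centred between the finger tips at (222,290) and (420,290). Closing.

drive_tool --pt "0 1 -1 0 0 0 -1" --pt "0 1 -1 0 0 0 -1" --pt "0 1 -1 0 0 0 -1" --pt "0 1 -1 0 0 0 -1" --pt "0 1 -1 0 0 0 -1" --pt "0 1 -1 0 0 0 -1" --pt "0 1 -1 0 0 0 -1" --pt "0 1 -1 0 0 0 -1" --pt "0 1 -1 0 0 0 -1" --pt "0 1 -1 0 0 0 -1" --force 50

```text
t: 7.5
tool_pos: [468.0, -26.4, 42.9]
eef_rot: [0.653, -0.635, 0.309, 0.274]
force: [0.5, 0.5, 1.1]
gripper_width: 0.716
```

Run:
```python
from h import *
s=robot.state(); print(s['force'].round(1),s['gripper_width']*94)
p=s['tool_pos']; R=Rq(s['eef_rot']).as_matrix()
print(R.round(3))
G=np.array([455,-280,150.]); az=np.arctan2(G[1],G[0])
print('up');rel(p+[0,0,110],R)
rel(*pose(G,az+np.pi,.85,-1,0))
```

```text
[0.5 0.5 1.1] 67.2794760613934
[[ 0.659 -0.75   0.055]
 [-0.035  0.043  0.998]
 [-0.751 -0.66   0.002]]
up
rel [-82.6 -72.6   0.2] [0. 0. 0.] t 7.5
rel [ -80.5  -77.3 -255.9] [ 0.372  0.329 -0.   ] t 7.5
```

drive_tool --pt "-11 -9 0 0 0 0 -1" --pt "-27 -24 0 0 0 0 -1" --pt "-45 -40 0 0 0 0 -1" --pt "-65 -57 0 0 0 0 -1" --pt "-80 -71 -5 0 0 0 -1" --pt "-82 -73 -30 0.04 0.035 0 -1" --pt "-82 -74 -65 0.09 0.08 0 -1" --pt "-82 -74 -100 0.15 0.13 0 -1" --pt "-82 -75 -135 0.2 0.18 0 -1" --pt "-82 -75 -170 0.25 0.22 0 -1"

```text
t: 8.5
tool_pos: [460.8, -198.5, 155.1]
eef_rot: [0.689, -0.575, 0.411, 0.16]
force: [0.4, -0.3, -2.4]
gripper_width: 0.714
```

Run:
```python
from h import *
s=robot.state(); print(s['force'].round(1),s['gripper_width']*94,s['joint_positions'].round(2))
G=np.array([455,-280,140.]); az=np.arctan2(G[1],G[0])
rel(*pose(G,az+np.pi,.85,-1,0))
```

```text
[ 0.4 -0.3 -2.4] 67.10411347695761 [ 0.66  1.09 -0.64  1.25  0.32  1.79  1.17]
rel [ 28.2 -15.4 -78.3] [0.12  0.107 0.001] t 8.5
```

drive_tool --pt "8 -4 -25 0.03 0.03 0 -1" --pt "18 -9 -50 0.07 0.06 0 -1" --pt "26 -14 -70 0.11 0.1 0 -1" --pt "28 -15 -78 0.12 0.107 0 -1" --pt "28 -15 -78 0.12 0.107 0 -1" --pt "28 -15 -78 0.12 0.107 0 -1" --pt "28 -15 -78 0.12 0.107 0 -1" --pt "28 -15 -78 0.12 0.107 0 -1" --pt "28 -15 -78 0.12 0.107 0 -1" --pt "28 -15 -78 0.12 0.107 0 -1"

```text
t: 9.5
tool_pos: [458.8, -281.5, 144.0]
eef_rot: [0.699, -0.541, 0.456, 0.105]
force: [0.2, -0.9, -2.7]
gripper_width: 0.715
```

drive_tool --pt "0 0 0 0 0.12 0 -1" --pt "0 0 0 0 0.24 0 -1" --pt "0 0 0 0 0.36 0 -1" --pt "0 0 0 0 0.48 0 -1" --pt "0 0 0 0 0.6 0 -1" --pt "0 0 0 0 0.72 0 -1" --pt "0 0 0 0 0.84 0 -1" --pt "0 0 0 0 0.96 0 -1" --pt "0 0 0 0 1.08 0 -1" --pt "0 0 0 0 1.2 0 -1"

```text
t: 10.5
tool_pos: [459.0, -281.1, 144.0]
eef_rot: [0.318, -0.505, 0.772, -0.22]
force: [0.2, 0.6, -2.9]
gripper_width: 0.717
```

drive_tool --pt "0 0 0 0 0.12 0 -1" --pt "0 0 0 0 0.24 0 -1" --pt "0 0 0 0 0.36 0 -1" --pt "0 0 0 0 0.48 0 -1" --pt "0 0 0 0 0.6 0 -1" --pt "0 0 0 0 0.72 0 -1" --pt "0 0 0 0 0.84 0 -1" --pt "0 0 0 0 0.96 0 -1" --pt "0 0 0 0 1.08 0 -1" --pt "0 0 0 0 1.2 0 -1"

```text
t: 11.5
tool_pos: [459.3, -280.4, 144.0]
eef_rot: [-0.174, -0.292, 0.817, -0.467]
force: [0.2, 0.0, -1.3]
gripper_width: 0.716
```

Run:
```python
from h import *
s=robot.state(); print(s['tool_pos'],s['force'].round(1),s['gripper_width']*94,s['joint_positions'].round(2))
G=np.array([455,-280,120.]); az=np.arctan2(G[1],G[0])
rel(*pose(G,az+np.pi,.85,1,0))
rel(*pose(G,az+np.pi,.95,1,0))
```

```text
[ 459.30185405 -280.37250074  144.00651533] [ 0.2  0.  -1.3] 67.30673268365366 [ 0.45  1.08  0.14  1.13 -0.11  1.79 -0.79]
rel [-10.2  12.8  11.8] [ 0.001  0.734 -0.001] t 11.5
rel [-10.6  12.8  12.2] [-0.036  0.734 -0.097] t 11.5
```

drive_tool --pt "-3 4 3 0 0.12 0 -1" --pt "-6 8 7 0 0.24 0 -1" --pt "-10 12 12 0 0.36 0 -1" --pt "-10 13 12 0 0.48 0 -1" --pt "-10 13 12 0 0.6 0 -1" --pt "-10 13 12 0 0.73 0 -1" --pt "-10 13 12 -0.036 0.734 -0.097 -1" --pt "-10 13 12 -0.036 0.734 -0.097 -1" --pt "-10 13 12 -0.036 0.734 -0.097 -1" --pt "-10 13 12 -0.036 0.734 -0.097 -1"

```text
t: 12.5
tool_pos: [458.8, -282.4, 124.4]
eef_rot: [-0.482, -0.139, 0.693, -0.517]
force: [-0.6, -0.2, -2.6]
gripper_width: 0.716
```

drive_tool --pt "0 0 0 0 0 0 -1" --pt "0 0 0 0 0 0 -1" --pt "0 0 0 0 0 0 -1" --pt "0 0 0 0 0 0 -1" --pt "0 0 0 0 0 0 -1" --pt "0 0 0 0 0 0 -1" --pt "0 0 0 0 0 0 -1" --pt "0 0 0 0 0 0 -1" --pt "0 0 0 0 0 0 -1" --pt "0 0 0 0 0 0 -1"

```text
t: 13.5
tool_pos: [458.8, -282.5, 124.3]
eef_rot: [-0.482, -0.139, 0.693, -0.517]
force: [0.1, 0.1, -1.7]
gripper_width: 0.717
```

Run:
```python
from h import *
s=robot.state(); print(s['tool_pos'],s['force'].round(1),s['gripper_width']*94,s['joint_positions'].round(2))
for n in ('top','side','wrist'): 
    C=snap(n,n+'3.png')
    print(n,[(np.round(m['point']),round(m['confidence'],2)) for m in robot.mark_of(n,'chip1')])
a,b,c=[cv2.imread(f'pics/{n}3.png') for n in ('top','side','wrist')]
im=np.hstack([cv2.resize(a[180:420,400:640],(400,400)),cv2.resize(b[100:260,260:420],(400,400))])
cv2.imwrite('pics/m3.png',im)
```

```text
[ 458.77174133 -282.45827923  124.31746442] [ 0.1  0.1 -1.7] 67.39968963708229 [ 0.38  1.2   0.36  1.04 -0.24  1.9  -1.39]
top [(array([270., 476.]), 0.63), (array([294., 500.]), 0.56), (array([248., 488.]), 0.53), (array([255., 494.]), 0.5)]
side [(array([179., 352.]), 0.54), (array([190., 336.]), 0.53), (array([184., 324.]), 0.5), (array([182., 329.]), 0.46)]
wrist [(array([ 58., 203.]), 0.79), (array([ 88., 307.]), 0.66)]
```

View pics/m3.png

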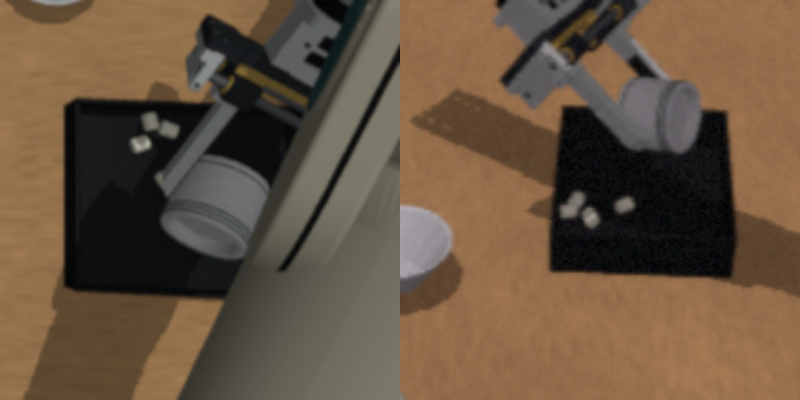

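All four chips lie in the tray; the side crop shows four distinct ones near (570–625, 200–217). Rolling back upright and carrying to the gauge.

Run:
```python
from h import *
R=Rq(robot.state()['eef_rot']).as_matrix(); print((R.T@[0,0,60]).round(1),(R.T@[0,30,0]).round(1))
```

```text
[ 48.7 -35.   -0. ] [  9.2  12.8 -25.5]
```

drive_tool --pt "8 -6 0 0 -0.12 0 -1" --pt "16 -12 0 0 -0.25 0 -1" --pt "24 -17 0 0 -0.38 0 -1" --pt "32 -23 0 0 -0.51 0 -1" --pt "40 -29 0 0 -0.64 0 -1" --pt "48 -35 0 0 -0.77 0 -1" --pt "48 -35 0 0 -0.9 0 -1" --pt "48 -35 0 0 -1.03 0 -1" --pt "48 -35 0 0 -1.16 0 -1" --pt "48 -35 0 0 -1.29 0 -1"

```text
t: 14.8
tool_pos: [459.0, -282.9, 183.8]
eef_rot: [0.034, -0.423, 0.844, -0.329]
force: [-0.8, -1.1, -2.6]
gripper_width: 0.717
```

Run:
```python
from h import *
s=robot.state(); print(s['tool_pos'],s['joint_positions'].round(2))
K=np.array([480,-150,175.]); az=np.arctan2(K[1],K[0])
rel(*pose(K,az+np.pi,.85,-1,0))
```

```text
[ 458.95635446 -282.92473809  183.81683488] [ 0.54  1.1  -0.06  1.02  0.    1.97 -0.34]
rel [-114.2   41.3  -56.9] [-0.047 -1.993 -0.254] t 14.8
```

drive_tool --pt "-12 4 -6 -0.01 -0.14 -0.02 -1" --pt "-25 9 -12 -0.015 -0.28 -0.05 -1" --pt "-38 14 -19 -0.02 -0.42 -0.07 -1" --pt "-50 19 -25 -0.025 -0.56 -0.09 -1" --pt "-62 23 -31 -0.03 -0.7 -0.11 -1" --pt "-74 27 -37 -0.03 -0.84 -0.13 -1" --pt "-86 31 -43 -0.035 -0.98 -0.15 -1" --pt "-98 35 -49 -0.04 -1.12 -0.16 -1" --pt "-108 39 -54 -0.04 -1.26 -0.17 -1" --pt "-114 41 -57 -0.04 -1.4 -0.18 -1"

```text
t: 15.8
tool_pos: [484.4, -150.8, 179.2]
eef_rot: [-0.535, 0.605, -0.589, -0.037]
force: [-0.5, 0.3, -1.6]
gripper_width: 0.711
```

Run:
```python
from h import *
s=robot.state(); print(s['tool_pos'],s['joint_positions'].round(2))
K=np.array([480,0,165.]); az=np.arctan2(K[1],K[0])
rel(*pose(K,az+np.pi,.85,-1,0))
```

```text
[ 484.39563541 -150.84951545  179.16014734] [ 0.51  1.09 -0.53  1.17  0.21  1.89  0.64]
rel [-94.6  46.3 108.5] [-0.239 -0.774 -0.146] t 15.8
```

drive_tool --pt "-16 8 18 -0.04 -0.13 -0.02 -1" --pt "-32 15 36 -0.08 -0.26 -0.05 -1" --pt "-48 23 54 -0.12 -0.39 -0.07 -1" --pt "-64 31 72 -0.16 -0.52 -0.1 -1" --pt "-80 39 92 -0.2 -0.65 -0.12 -1" --pt "-95 46 108 -0.239 -0.774 -0.146 -1" --pt "-95 46 108 -0.239 -0.774 -0.146 -1" --pt "-95 46 108 -0.239 -0.774 -0.146 -1" --pt "-95 46 108 -0.239 -0.774 -0.146 -1" --pt "-95 46 108 -0.239 -0.774 -0.146 -1"

```text
t: 16.8
tool_pos: [484.5, -1.9, 169.3]
eef_rot: [-0.644, 0.644, -0.293, -0.29]
force: [0.0, 0.9, -1.1]
gripper_width: 0.716
```

Run:
```python
from h import *
s=robot.state(); print(s['tool_pos'],s['joint_positions'].round(2))
K=np.array([469.5,274,150.]); az=np.arctan2(K[1],K[0])
rel(*pose(K,az+np.pi,.85,-1,0))
```

```text
[484.48398416  -1.94401368 169.26970143] [ 0.33  1.09 -0.8   1.31  0.37  1.81  1.05]
rel [  3.1  18.7 278.2] [-0.398 -0.353 -0.001] t 16.8
```

drive_tool --pt "0 2 28 -0.04 -0.035 0 -1" --pt "1 4 63 -0.08 -0.07 0 -1" --pt "1 7 98 -0.13 -0.12 0 -1" --pt "2 10 133 -0.18 -0.16 0 -1" --pt "2 12 168 -0.23 -0.21 0 -1" --pt "3 14 203 -0.28 -0.25 0 -1" --pt "3 17 238 -0.33 -0.3 0 -1" --pt "3 18 265 -0.38 -0.34 0 -1" --pt "3 19 278 -0.398 -0.353 0 -1" --pt "3 19 278 -0.398 -0.353 0 -1"

```text
t: 17.8
tool_pos: [471.8, 278.5, 153.5]
eef_rot: [-0.545, 0.698, -0.112, -0.451]
force: [-0.2, 0.1, -1.7]
gripper_width: 0.714
```

Run:
```python
from h import *
s=robot.state(); print(s['tool_pos'],s['joint_positions'].round(2),s['force'].round(1))
K=np.array([469.5,274,150.]); az=np.arctan2(K[1],K[0])
rel(*pose(K,az+np.pi,.85,-1,0))
for n in ('top','side','wrist'):
    C=snap(n,n+'4.png')
    for q,z in (('housing',111),('plunger_top',72),('stop_ring',40),('gauge',0)):
        for m in robot.mark_of(n,q)[:1]:
            r,c=m['point']; print(n,q,round(m['confidence'],2),np.round([c,r]),onplane(C,c,r,z).round(1)[:2])
b=cv2.imread('pics/side4.png'); w=cv2.imread('pics/wrist4.png')
cv2.imwrite('pics/m4.png',np.hstack([cv2.resize(b[280:440,270:430],(400,400)),cv2.resize(w,(400,300)).repeat(1,0) if 0 else cv2.copyMakeBorder(cv2.resize(w,(400,300)),50,50,0,0,0)]))
```

```text
[471.82815809 278.48935362 153.49363528] [-0.25  1.2  -0.83  1.06  0.44  1.95  1.08] [-0.2  0.1 -1.7]
rel [-0.2 -0.5 -2.7] [ 0.002  0.004 -0.001] t 17.8
side housing 0.96 [371. 340.] [468.1 264.2]
side plunger_top 0.69 [365. 363.] [476.  282.2]
side stop_ring 0.83 [372. 369.] [462.7 276.5]
side gauge 0.56 [366. 384.] [470.5 283.4]
wrist housing 0.6 [322. 331.] [469.1 272.9]
wrist gauge 0.92 [330. 393.] [469. 280.]
```

View pics/m4.png

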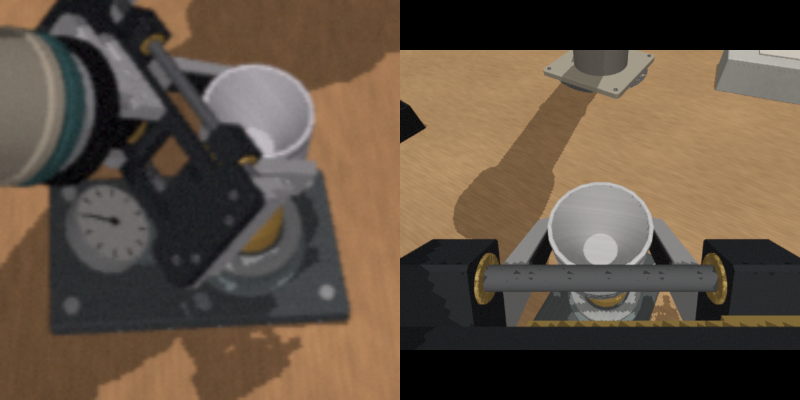

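```bash
cat > g.py <<'E'
from h import *
from scipy.optimize import minimize
def hull(C,X): return cv2.convexHull(np.array([proj(C,p) for p in X],np.float32))
th=np.linspace(0,2*np.pi,60)
def circ(x,y,r,z): return [(x+r*np.cos(t),y+r*np.sin(t),z) for t in th]
def fitmask(C,mask,model,x0):
    S=4; M=cv2.resize(mask,None,fx=S,fy=S,interpolation=cv2.INTER_LINEAR)>127
    def f(v):
        h=hull(C,model(*v)); I=np.zeros(M.shape,np.uint8); cv2.fillPoly(I,[np.round((h+.5)*S-.5).astype(np.int32)],1); I=I>0
        return 1-(I&M).sum()/(I|M).sum()
    r=minimize(f,x0,method='Nelder-Mead',options=dict(initial_simplex=np.array(x0)+[[0,0],[8,0],[0,8]])); return r.x.round(1),round(r.fun,3)
if __name__=='__main__':
  for n in ('top','side'):
    C=cam(n); a=cv2.imread(f'pics/{n}0.png'); hsv=cv2.cvtColor(a,cv2.COLOR_BGR2HSV)
    cx,cy=map(int,proj(C,(469,275,65))); m=cv2.inRange(hsv,(12,140,110),(30,255,255)); k=np.zeros_like(m); cv2.circle(k,(cx,cy),22,255,-1); m&=k
    print(n,(m>0).sum(),'gold',fitmask(C,m,lambda x,y:circ(x,y,23,48)+circ(x,y,23,66)+circ(x,y,17,72),[469.,275.]))
    # housing at start
    cx,cy=map(int,proj(C,(464,-26,30))); m=cv2.inRange(hsv,(0,0,60),(179,70,255)); k=np.zeros_like(m); cv2.circle(k,(cx,cy),30,255,-1); m&=k
    m=cv2.morphologyEx(m,cv2.MORPH_CLOSE,np.ones((9,9)))
    print(n,(m>0).sum(),'housing',fitmask(C,m,lambda x,y:circ(x,y,34,0)+circ(x,y,34,58),[464.,-26.]))
  s=robot.state();C=cam('wrist'); zr=s['tool_pos'][2]-42.9+58
  w=cv2.cvtColor(cv2.imread('pics/wrist4.png'),cv2.COLOR_BGR2GRAY).astype(int)
  print(w[204:224,321],w[285,228:246],w[285,396:414])
  az=np.arctan2(274,469.5)
  for row in (211,213,215): print(row,onplane(C,321.6,row,zr)+34*np.array([np.cos(az),np.sin(az),0]))
  print('grasp pt',(s['tool_pos']+6*Rq(s['eef_rot']).as_matrix()[:,1]).round(1))
E
python3 g.py
```

```text
top 581 gold (array([469.5, 279.3]), np.float64(0.279))
top 1591 housing (array([462.3, -26. ]), np.float64(0.028))
side 502 gold (array([467.1, 270.9]), np.float64(0.264))
side 1105 housing (array([463.5, -27.6]), np.float64(0.032))
[139 140 141 140 139 140 142 165 179 186 189 186 170 163 163 163 162 162
 163 163] [134 134 136 135 136 135 132 124 152 179 190 200 193 182 170 147 134 130] [114 113 139 173 185 188 193 190 187 172 129 133 135 134 135 134 136 135]
211 [470.09166522 274.09154686 168.89963215]
213 [471.0782094  274.66728284 168.89963215]
215 [472.05722632 275.23862599 168.89963215]
grasp pt [469.2 273.8 149.8]
```

```bash
cat > g2.py <<'E'
from g import *
from scipy.optimize import minimize
for n in ('top','side'):
    C=cam(n); a=cv2.imread(f'pics/{n}0.png'); hsv=cv2.cvtColor(a,cv2.COLOR_BGR2HSV)
    u,v=map(int,proj(C,(469,275,70)));print(n,'gold hsv',hsv[v,u],'wood',hsv[v+70,u-60])
    h=hull(C,circ(469,275,33,48)+circ(469,275,23,72)).astype(np.int32); k=np.zeros(a.shape[:2],np.uint8); cv2.fillPoly(k,[h],255)
    m=cv2.inRange(hsv,(8,90,30),(30,255,255))&k; h2=hull(C,circ(469,275,23,48)+circ(469,275,23,66)+circ(469,275,17,72)); print((m>0).sum(),cv2.contourArea(h2))
    print('gold',fitmask(C,m,lambda x,y:circ(x,y,23,48)+circ(x,y,23,66)+circ(x,y,17,72),[469.,275.]))
    # base: non-wood region near gauge
    X=[(x,y,z) for x in (380,630) for y in (200,350) for z in (0,)]
    k[:]=0; cv2.fillPoly(k,[hull(C,X).astype(np.int32)],255)
    m=cv2.bitwise_not(cv2.inRange(hsv,(8,90,60),(25,255,255)))&k
    m=cv2.morphologyEx(cv2.morphologyEx(m,cv2.MORPH_CLOSE,np.ones((15,15))),cv2.MORPH_OPEN,np.ones((7,7)))
    cv2.imwrite(f'pics/base_{n}.png',m)
    def model(x,y,yaw):
        c,s=np.cos(yaw),np.sin(yaw); g=lambda p:(x+c*p[0]-s*p[1],y+s*p[0]+c*p[1],p[2])
        P=[g((i,j,z)) for i in (-65,135) for j in (-55,55) for z in (0,21)]
        return P,[g(q) for q in circ(0,0,37,48)+circ(0,0,36,21)],[g(q) for q in circ(0,0,23,66)+circ(0,0,17,72)+circ(0,0,23,48)],[g(q) for q in circ(98,0,28,68)]
    M=m>127
    def f(v):
        I=np.zeros(M.shape,np.uint8)
        for P in model(v[0],v[1],v[2]/100): cv2.fillPoly(I,[np.round(hull(C,P)*16).astype(np.int32)],1,shift=4)
        I=I>0; return 1-(I&M).sum()/(I|M).sum()
    r=minimize(f,[469,275,3],method='Nelder-Mead',options=dict(initial_simplex=[[469,275,3],[479,275,3],[469,285,3],[469,275,9]]))
    print('base',r.x.round(1),r.fun)
E
python3 g2.py
```

```text
top gold hsv [ 20 153 168] wood [ 16 123 147]
756 794.6033695663791
gold (array([468.3, 277.7]), np.float64(0.062))
base [468.4 277.7   5.6] 0.14458408138839018
side gold hsv [ 18 154 157] wood [ 14 129 142]
691 678.7413017321378
gold (array([469.3, 279. ]), np.float64(0.058))
base [470.3 275.3   7.5] 0.1494770289951013
```

Run:
```python
from h import *
G=np.array([468.5,278,114.]); az=np.arctan2(G[1],G[0])
for z in (114,101,86.9): G[2]=z; rel(*pose(G,az+np.pi,.85,-1,0))
```

```text
rel [27.9 22.5  4. ] [-0.006 -0.004 -0.001] t 18.55
rel [37.7 31.1  4. ] [-0.006 -0.004 -0.001] t 18.55
rel [48.3 40.4  4. ] [-0.006 -0.004 -0.001] t 18.55
```

drive_tool --pt "6 5 2 -0.003 -0.002 0 -1" --pt "14 11 4 -0.006 -0.004 0 -1" --pt "21 17 4 -0.006 -0.004 0 -1" --pt "27 22 4 -0.006 -0.004 0 -1" --pt "28 22.5 4 -0.006 -0.004 0 -1" --pt "28 22.5 4 -0.006 -0.004 0 -1" --pt "31 25 4 -0.006 -0.004 0 -1" --pt "34 28 4 -0.006 -0.004 0 -1" --pt "37 30.5 4 -0.006 -0.004 0 -1" --pt "37 30.5 4 -0.006 -0.004 0 -1" --force 60

```text
t: 19.55
tool_pos: [472.2, 280.0, 105.3]
eef_rot: [-0.543, 0.699, -0.111, -0.452]
force: [0.9, -0.1, -2.0]
gripper_width: 0.714
```

Run:
```python
from h import *
s=robot.state(); R=Rq(s['eef_rot']).as_matrix(); print(s['force'].round(1),s['wrist_torque'].round(2),'G',(s['tool_pos']+6*R[:,1]).round(1),'a',np.arccos(-R[2,1]).round(3),'jawtilt',R[2,2].round(3),s['joint_positions'].round(2),s['t'])
C=snap('side','side5.png'); W=snap('wrist','w5.png')
for n,c in (('side',C),('wrist',W)):
  for q,z in (('housing',63),('stop_ring',40),('plunger_top',72)):
    for m in robot.mark_of(n,q)[:1]: print(n,q,round(m['confidence'],2),onplane(c,m['point'][1],m['point'][0],z).round(1))
b=cv2.imread('pics/side5.png'); w=cv2.imread('pics/w5.png')
cv2.imwrite('pics/m5.png',np.hstack([cv2.resize(b[290:450,290:450],(400,400)),cv2.copyMakeBorder(cv2.resize(w,(400,300)),50,50,0,0,0)]))
```

```text
[ 0.9 -0.1 -2. ] [ 0.58 -0.84 -0.01] G [468.3 277.7 101.4] a 0.852 jawtilt -0.001 [-0.26  1.26 -0.81  1.07  0.47  1.9   1.09] 19.55
side housing 0.79 [474.1 275.   63. ]
side stop_ring 0.15 [468.7 257.4  40. ]
wrist housing 0.97 [467.8 278.3  63. ]
```

View pics/m5.png

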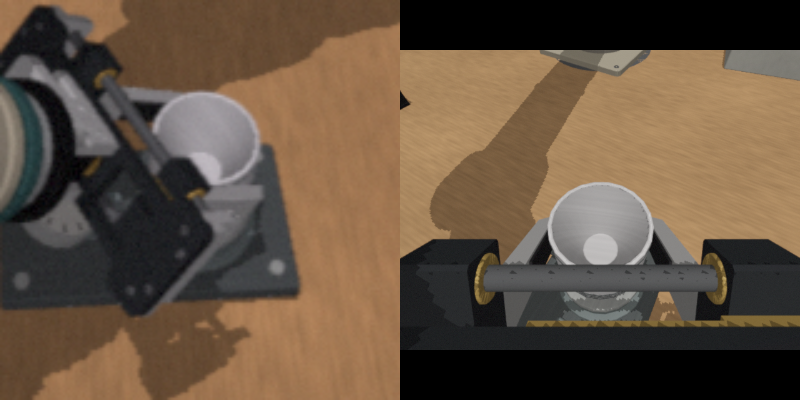

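The foot is 9.5 mm below the plunger's top with no contact force, so the recess is over the head. Now pressing gently.

drive_tool --pt "1 1 0 0 0 0 -1" --pt "2.2 2 0 0 0 0 -1" --pt "3.5 3 0 0 0 0 -1" --pt "4.5 4 0 0 0 0 -1" --pt "5.6 5 0 0 0 0 -1" --pt "6.8 6 0 0 0 0 -1" --pt "8 7 0 0 0 0 -1" --pt "8.6 7.5 0 0 0 0 -1" --pt "8.6 7.5 0 0 0 0 -1" --pt "8.6 7.5 0 0 0 0 -1"

```text
t: 20.95
tool_pos: [472.3, 280.3, 95.8]
eef_rot: [-0.544, 0.698, -0.111, -0.452]
force: [2.1, 0.2, 5.8]
gripper_width: 0.715
```

```bash
cat > st.py <<'E'
from h import *
s=robot.state(); R=Rq(s['eef_rot']).as_matrix(); print(s['force'].round(1),s['wrist_torque'].round(2),'G',(s['tool_pos']+6*R[:,1]).round(1),'a',np.arccos(-R[2,1]).round(3),'jawtilt',R[2,2].round(3),s['t'])
E
python3 st.py
```

```text
[2.1 0.2 5.8] [-0.14  0.17  0.06] G [468.5 278.   91.9] a 0.851 jawtilt -0.0 20.95
```

drive_tool --pt "1.5 1.3 0 0 0 0 -1" --pt "2.5 2.2 0 0 0 0 -1" --pt "3.4 3 0 0 0 0 -1" --pt "4.2 3.7 0 0 0 0 -1" --pt "5 4.4 0 0 0 0 -1" --pt "5.6 4.9 0 0 0 0 -1" --pt "6 5.3 0 0 0 0 -1" --pt "6 5.3 0 0 0 0 -1" --pt "6 5.3 0 0 0 0 -1" --pt "6 5.3 0 0 0 0 -1"

```text
t: 21.95
tool_pos: [472.4, 280.3, 90.8]
eef_rot: [-0.543, 0.698, -0.111, -0.453]
force: [2.9, 1.0, 13.7]
gripper_width: 0.717
```

```bash
python3 st.py
```

```text
[ 2.9  1.  13.7] [-0.64  0.92  0.2 ] G [468.5 278.   86.9] a 0.853 jawtilt 0.0 21.95
```

drive_tool --pt "2.4 2.1 0 0 0 0 -1" --pt "2.8 2.4 0 0 0 0 -1" --pt "3.2 2.8 0 0 0 0 -1" --pt "3.6 3.2 0 0 0 0 -1" --pt "4 3.5 0 0 0 0 -1" --pt "4.3 3.8 0 0 0 0 -1" --pt "4.3 3.8 0 0 0 0 -1" --pt "4.3 3.8 0 0 0 0 -1" --pt "4.3 3.8 0 0 0 0 -1" --pt "4.3 3.8 0 0 0 0 -1"

```text
t: 22.95
tool_pos: [472.4, 280.3, 90.7]
eef_rot: [-0.543, 0.698, -0.112, -0.454]
force: [4.4, 1.8, 23.5]
gripper_width: 0.715
```

```bash
python3 st.py
python3 - <<'E'
from h import *
C=snap('wrist','w6.png'); S=snap('side','s6.png')
for n,c in (('wrist',C),('side',S)):
  for m in robot.mark_of(n,'housing')[:1]: print(n,round(m['confidence'],2),onplane(c,m['point'][1],m['point'][0],48).round(1))
  print([(np.round(m['point']),round(m['confidence'],2)) for m in robot.mark_of(n,'chip1')][:5])
w=cv2.imread('pics/w6.png'); b=cv2.imread('pics/s6.png')
cv2.imwrite('pics/m6.png',np.hstack([cv2.resize(b[290:450,290:450],(400,400)),cv2.resize(w[150:450,120:520],(400,300)) if 0 else cv2.resize(w[150:450,170:470],(400,400))]))
E
```

```text
[ 4.4  1.8 23.5] [-1.62  2.05  0.27] G [468.5 278.   86.8] a 0.855 jawtilt 0.001 22.95
wrist 0.58 [468.3 279.6  48. ]
[]
side 0.79 [466.2 274.8  48. ]
[(array([184., 322.]), 0.59), (array([179., 353.]), 0.48), (array([192., 337.]), 0.46), (array([181., 330.]), 0.45)]
```

View pics/m6.png

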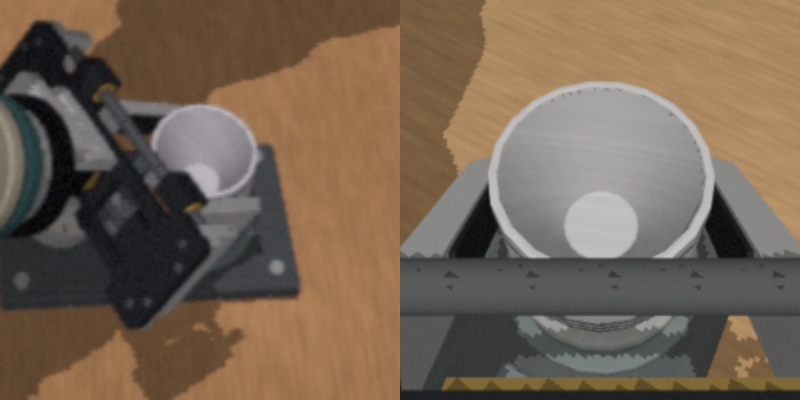

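The extra 10 N lowered the tool by only 0.1 mm, so the foot is on the ring. The cup stands concentric on it and four chips still show in the tray. Handing in.

Run:
```python
from station import robot
print(robot.job_done()); s=robot.state(); print(s['force'].round(1),s['tool_pos'].round(1))
```

```text
the job is handed in; nothing more can be done
None
the job is handed in; nothing more can be done
```

The chips are in the black tray, and the housing is pressed onto the gauge's stop ring with the gripper still holding it down. The job is handed in at about 23 s on the robot clock, of 72 s allowed; no verdict was reported.

**What I did:** I gripped the housing with the tool tilted about 49°, then rolled it half a turn about the tool axis over the tray, tipping it roughly 100°. I turned it back upright, carried it over the plunger and pressed straight down.

**Last checks:**
- **Chips:** the side camera found four chips in the tray, both after the pour and just before hand-in.
- **Fit on the plunger:** the recess went 9.5 mm over the plunger head with no contact force. The spring force then rose as expected on the way down.
- **Seating:** the foot reached about 48 mm height, level with the ring. Pushing about 10 N harder lowered it only 0.1 mm, so it is on the hard stop. I estimate about 15 N on the ring, well under the 60 N limit.
- **Upright:** tool tilt on the gauge was within 0.01 rad of its value at the grasp.

**Disagreements:**
- **Gauge centre:** my estimates differed by a few mm in y (about 274 to 279 mm). I used (468.5, 278), from fitting the brass head's outline in two cameras.
- **Final centring:** the wrist and side cameras put the housing at y 279.6 and 274.8. I took it as centred because it went over the plunger without side force.
- **Failed first approach:** my first route toward the housing ran the arm into its joint limits and I re-planned. Nothing was touched.

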